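# Reset the torque checker and hang up its test arm

## Task

Get the torque checker ready for the next shift: first turn its red peak pointer all the way back to the zero stop by the black knob in the middle of the dial. Then take the steel test arm out of its rack and hang it by its eye on the blue stand's peg, pushed in past the orange keeper so that the keeper swings up again behind the eye, and let go. Leave everything else on the bench where it is.

Things in the scene. Friction and masses are not known exactly. Their poses are not given: they have to be found in the camera images.
- tester: Torque checker, fixed: grey base 150 (x) x 170 (y) x 44 mm under a round black dial drum 144 mm across, 40 mm deep, white face. Origin: centre of the underside, z up. The face's normal leans 30 degrees from vertical towards the checker's -x (roughly towards the robot, yaw within 0.3 rad); the face's centre is 128 mm above the origin, its upper edge 164 mm above the bench.
- pointer (a joint): Angle (rad) of the red peak pointer and the black knob that carries it. 0 = hard zero stop, pointer up the slope at the green mark beside a small pin; grows clockwise as seen facing the dial, so reset it counter-clockwise. Starts 1.0 to 2.3 rad from zero; stays where it is left, friction about 0.04 N m.
- knob_grip (a point): Point on the knob's axis at the height to grip, 25 mm out from the dial face. The knob is a round knurled cylinder, 34 mm diameter, from 4 to 34 mm out from the face; nothing near it stands higher than 7 mm. Its z axis is the knob axis, out of the face (30 degrees from vertical); its x axis lies along the red pointer.
- rack: Grey rack block 80 x 90 x 45 mm, fixed, origin at the centre of its underside, with one upright pocket in its top for the test arm, 33 mm deep.
- test_arm: Loose arm, 0.15-0.29 kg, upright in rack. Origin: centre of its lower end, z up; 157 mm long. Shank 10 (x) x 20 (y) mm to z = 76; round-bar eye centred at z = 97, hole axis along x, hole 30, outside 54, bar 12 mm; flat yellow tab to hold, 10 (x) x 24 (y) mm, clear of the eye from z = 124 to 157. Its lower 33 mm are in the pocket with 1.5 mm play: lift 35 mm or more. A half turn about z is the same.
- eye_center (a point): Centre of the test arm's eye; axes as the test arm's.
- grip_tab (a point): Middle of the gripping part of the yellow tab, 145 mm above the arm's lower end and 48 mm above the eye's centre; axes as the test arm's.
- hook_stand: Blue stand, fixed: base 110 x 110 x 14 mm, post 22 x 34 mm, 185 mm high. From the post's front face a level steel peg, 10 mm diameter, runs to the stand's -x (roughly towards the robot, yaw within 0.3 rad), 170 mm above the bench, with the keeper at its end. Origin: underside, z up.
- peg_seat (a point): Point on the peg's centre line, axes as the stand's, where the eye may hang: 27 mm in front (-x) of the post's face and 48 mm behind (+x of) the keeper's pivot. The arm hangs at rest with its eye's centre 10 mm below this line.
- keeper_pivot (a point): Pivot of the keeper, on the peg's centre line at its free end. The keeper is an orange tongue 5 x 7 mm that stands up 28 mm above the pivot, with a brass nose weight of 10 mm diameter reaching 14 mm out (-x) from the pivot. With the tongue up the 30 mm eye cannot pass.
- keeper (a joint): Keeper angle (rad): 0 = tongue upright; its weight returns it there and it cannot tip outwards. Grows to 1.2 as the tongue tips inwards, to the post. Under 0.5 N tips it: the eye itself pushes it over when carried in along the peg with the eye's centre 3 to 9 mm above the peg's centre line. It comes up again once the eye is some 36 mm past the pivot.
- setting_ring: Bystander: steel ring 60 mm across, 18 mm high. Origin: underside.
- oil_bottle: Bystander: small clear bottle, 44 mm across, 100 mm high. Origin: underside.
- mug: Bystander: blue mug 76 mm across, 85 mm high. Origin: underside.
- driver: Bystander: screwdriver lying down.
- loupe: Bystander: black eye loupe 44 mm across, 48 mm high. Origin: underside.
- step_block: Bystander: stepped aluminium block 50 x 50 x 40 mm. Origin: underside.
- parts_tray: Bystander: low blue tray 120 x 90 x 30 mm. Origin: underside.
There are look-alikes about, which are no part of the job. There is more than one size of the hook_stand; the job needs the smaller. There is more than one size of the test_arm; the job needs the larger.

How it is judged:
By the outcome, as a careful person would: the job done as asked, in the order asked, and still so for the second after the job is handed in, with the robot touching nothing.
It also fails if it takes over 67 s, if anything falls off the work surface, if the arm or the gripper's body presses on something with over 40 N, if the wrist force passes 120 N, or if a joint passes its speed limit or range.

## Robot

A 6-joint arm with a two-finger parallel gripper is mounted at the origin on the work surface. World frame = base frame: x ahead of the robot, y to its left, z up, the work surface at z = 0. Lengths are in m, angles in degrees, forces in N, time in s.
With the tool pointing down it reaches from about 0.4 to 0.825 m from the base axis. Payload 7 kg.
Tool frame: the origin (TCP) lies on the front face of the gripper's body, between the roots of the fingers; the fingertips stand 66 mm ahead of it and the grasp point (between the pads) lies 47 mm ahead of it (ctrl.grasp_offset is the z of the grasp point in the tool frame, in m); z points along the fingers, y is the direction in which the jaws open and shut (so a half turn about z gives the same grasp; the last joint's range is limited). The gripper opens to 88 mm and grips with 3 to 60 N. Pads are 19 mm wide; open, the fingers measure 130 mm over their backs; the gripper's body (78 mm by 193 mm) begins 47 mm behind the grasp point.
Start: joints at [85.892, 20.546, 0.682, 0, -70.136, -16.507], TCP at [0.238, 0.632, 0.292] pointing down, gripper open.
Joint ranges: [-176.03, 176.03], [-82.01, 121.73], [-58.28, 71.71], [-173.87, 95.51], [-174.79, -0.11], [-173.66, 173.66]. Speed limits (degrees/s): [136.94, 136.94, 172.46, 180, 180, 180].

## Interface

Orientations are given as [roll, pitch, yaw] about the fixed x, y, z axes, in that order (R = Rz(yaw) Ry(pitch) Rx(roll)).
In Python, from plant import ctrl gives the robot as it stands.
- The arm moves only by the shell command python3 -m creep 'ROWS'. ROWS is JSON, a list of rows, each a list of 7 numbers: the turn, a rotation vector about the tool's x, y, z in rad, then the shift along the tool's x, y, z in m, then the opening, from 0 (shut) to 1 (fully open). In form: [[wx, wy, wz, dx, dy, dz, grip], ...]. A call has 1 to 12 rows; each row is the pose to reach, as a shift and turn from the pose commanded when the call began, along the tool's axes at that moment; what a row does not reach only later rows make up. A row lasts 1/12 s, in which the tool goes at most 41.7 mm and 7.16 degrees, less where a joint would pass 70% of its speed; a pose out of reach is approached as far as the arm can. A call with a gripper value outside its range is refused whole. The fingers move at their own pace and stop on an object; the grip force is fixed at half the most. Time passes only in rows, so rows that repeat a pose let the fingers close. It gives the time, the measured TCP pose, the force and the opening at its end, in the units of the state.
- ctrl.get_obs(): the state, without advancing time (a new reading comes with each control period).
- ctrl.snapshot(name): name is "side" or "top"; returns the picture (420x560x3 uint8, blue, green, red); there is no depth.
- ctrl.camera_model(name): a dict with "K" (3x3 intrinsics, pixels), "rvec" (rotation vector, rad) and "tvec" (3), from world to camera coordinates, as OpenCV has them. Camera axes: x right, y down, z forward; pixel columns grow to the right and rows downward; lengths in m; the calibration is good to about 2 mm. A picture is of the moment at which its call begins. camera_model takes no time and is no camera call.
- ctrl.close_job(): hands the job in, once; it reports no verdict.
The state is a dict: "clock": time; "joint_pos": joint angles; "qvel": joint speeds; "tau": joint torques, N m; "tool_pos": TCP position; "orientation": TCP orientation; "force": force on the tool from outside, world axes, zero at the start; "moment": the same for the moment, N m; "opening": finger opening in m.
Only numpy, scipy, OpenCV 4.12 (cv2) and the standard library are available. Lean on these libraries where they do the work, as an engineer would, in place of code of your own. Each camera call takes 0.05 s, during which the arm holds its last target.

## Working session

There is one attempt and no reset: what is moved stays moved. The work goes in short steps, Python scripts to look and compute and a shell command to move; the robot and the scene stay as the last step left them, time stands still between calls to the robot, and variables do not carry over. Pictures are saved under pics/ and viewed, and the job is handed in when it is done.

```bash
ls; mkdir -p pics; python3 - <<'E'
from plant import ctrl
import cv2
print(ctrl.get_obs(), ctrl.grasp_offset)
for n in("side","top"):
    im=ctrl.snapshot(n); cv2.imwrite(f"pics/{n}0.png",im); print(n,ctrl.camera_model(n))
E
```

```text
pics
{'clock': 0.0, 'joint_pos': array([ 8.58927851e+01,  2.05912780e+01,  6.30824303e-01, -1.95337621e-02,
       -7.01378276e+01, -1.65063930e+01]), 'qvel': array([ 0.10374801,  0.07082168,  0.06563787,  0.02097991,  0.02987161,
       -0.02344049]), 'tau': array([ 1.95192308e-05, -5.82722104e+01,  2.93058532e+01,  6.99723333e+00,
        7.06657040e-03, -1.64618368e-04]), 'tool_pos': array([0.23753146, 0.6313836 , 0.29120383]), 'orientation': array([ 1.79900552e+02, -1.03205021e-02, -2.06202514e+01]), 'force': array([-0.48730757,  0.47322075, -0.01882751]), 'moment': array([-0.01917256,  0.02086073,  0.01513886]), 'opening': 0.08794498768727456} 0.0468
side {'K': array([[389.95546438,   0.        , 275.38610754],
       [  0.        , 389.95546438, 213.94558569],
       [  0.        ,   0.        ,   1.        ]]), 'rvec': array([ 2.04658839, -0.64594063,  0.3322368 ]), 'tvec': array([-0.43974716,  0.27407572,  1.02713532])}
top {'K': array([[544.52235757,   0.        , 276.80989461],
       [  0.        , 544.52235757, 206.08817999],
       [  0.        ,   0.        ,   1.        ]]), 'rvec': array([ 2.11742506, -2.11248697,  0.20038719]), 'tvec': array([0.00488498, 0.53824303, 1.80079083])}
```

View pics/side0.png

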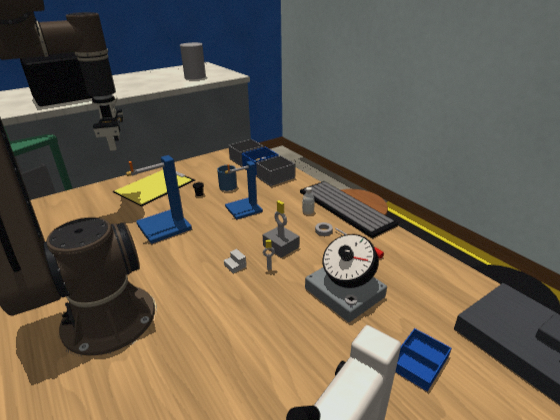

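View pics/top0.png

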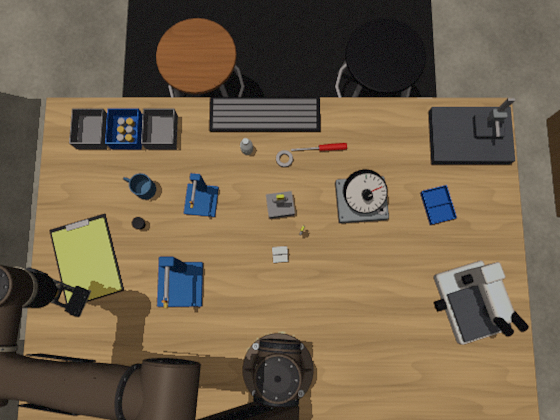

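The side view shows the candidates:
- Test arm: one in the rack at side (281,215) / top (280,200), and a small look-alike at side (268,250) / top (303,231). I choose the racked one.
- Stand: small at side (247,190) / top (201,195), and large at side (170,200) / top (180,282). I choose the small one.

Next I'll take close crops.

```bash
cat > h.py <<'E'
import numpy as np, cv2
from plant import ctrl
from scipy.spatial.transform import Rotation as Ro
def cm(n):
    m=ctrl.camera_model(n); R=cv2.Rodrigues(np.array(m['rvec']))[0]; return np.array(m['K']),R,np.array(m['tvec']).ravel()
def proj(n,P):
    K,R,t=cm(n); p=(R@np.atleast_2d(P).T).T+t; q=(K@p.T).T; return q[:,:2]/q[:,2:]
def ray(n,uv):
    K,R,t=cm(n); d=R.T@np.linalg.solve(K,[uv[0],uv[1],1]); return -R.T@t,d/np.linalg.norm(d)
def atz(n,uv,z):
    c,d=ray(n,uv); return c+d*(z-c[2])/d[2]
def tri(a,b):  # side px, top px
    c1,d1=ray('side',a);c2,d2=ray('top',b)
    s=np.linalg.lstsq(np.c_[d1,-d2],c2-c1,rcond=None)[0]
    p,q=c1+s[0]*d1,c2+s[1]*d2
    return (p+q)/2,np.linalg.norm(p-q)
def crop(src,out,x0,y0,x1,y1,f):
    im=cv2.imread(src)[y0:y1,x0:x1]; im=cv2.resize(im,None,fx=f,fy=f,interpolation=cv2.INTER_CUBIC)
    for x in range((x0//10+1)*10,x1,10):
        cv2.line(im,((x-x0)*f,0),((x-x0)*f,6 if x%50 else 14),(0,255,0),1)
        if x%20==0: cv2.putText(im,str(x),((x-x0)*f-10,24),0,.4,(0,255,0),1)
    for y in range((y0//10+1)*10,y1,10):
        cv2.line(im,(0,(y-y0)*f),(6,(y-y0)*f),(0,255,0),1)
        if y%20==0: cv2.putText(im,str(y),(8,(y-y0)*f+4),0,.4,(0,255,0),1)
    cv2.imwrite(out,im)
def goto(p,R):  # row (turn, shift) from current measured pose to TCP pos p, rot R
    o=ctrl.get_obs(); R0=Ro.from_euler('xyz',o['orientation'],degrees=True)
    return np.round(np.r_[(R0.inv()*R).as_rotvec(),R0.inv().apply(np.array(p)-o['tool_pos'])],4)
E
python3 - <<'E'
from h import *
S,T='pics/side0.png','pics/top0.png'
crop(S,'pics/s_dial.png',300,225,400,315,8)
crop(T,'pics/t_dial.png',325,160,405,230,9)
crop(S,'pics/s_arm.png',220,150,320,260,5)
crop(T,'pics/t_mid.png',180,165,320,255,5)
E
```

```text
(no output)
```

View pics/s_dial.png

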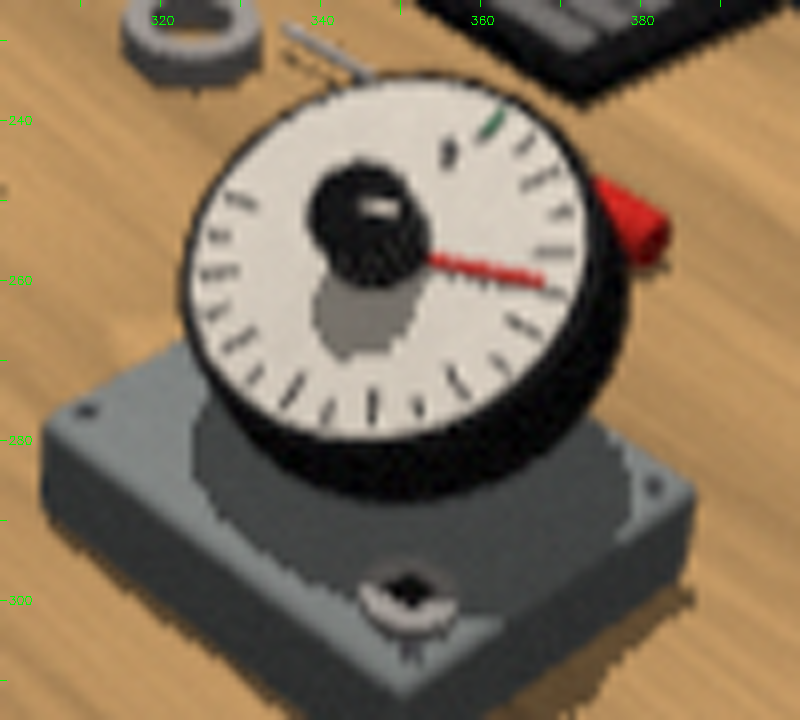

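View pics/t_dial.png

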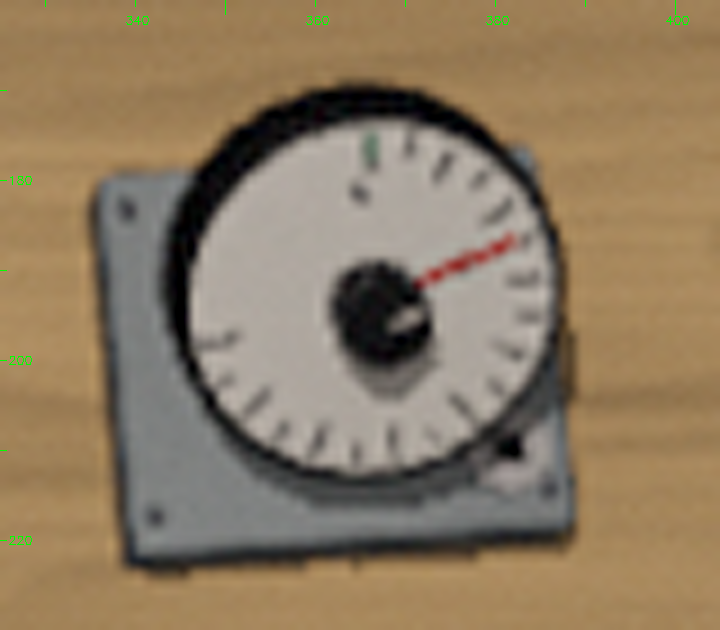

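View pics/s_arm.png

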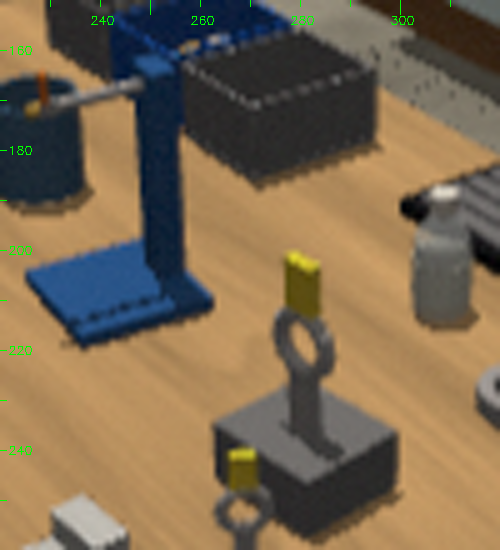

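View pics/t_mid.png

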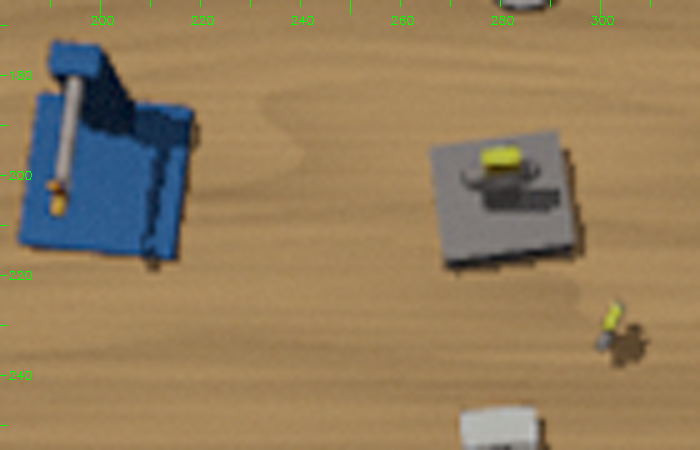

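```bash
python3 - <<'E'
from h import *
from scipy.optimize import least_squares
np.set_printoptions(precision=4,suppress=True)
for n in('side','top'): K,R,t=cm(n); print(n,'cam',-R.T@t)
print('face c',tri((348.5,257.4),(366.6,193.1)))
print('tab top',tri((280.6,202),(280.2,196.4)))
print('peg root',tri((249,166.5),(194.8,181)), 'keeper',tri((228.5,171.5),(191.2,203.5)))
def fit(pts,x0):
    def r(v):
        out=[]
        for n,l,uv in pts:
            c,s=np.cos(v[2]),np.sin(v[2]); P=[v[0]+c*l[0]-s*l[1],v[1]+s*l[0]+c*l[1],l[2]]
            out+=list((proj(n,P)[0]-uv))
        return out
    s=least_squares(r,x0,loss='soft_l1'); print(s.x,np.round(s.fun,1)); return s.x
print('tester'); h=.044
t=fit([('top',(-.075,.085,h),(339.4,220.5)),('top',(-.075,-.085,h),(388.3,218.3)),('top',(.075,.085,h),(335.9,180)),
 ('side',(-.075,-.085,h),(350.6,311.9)),('side',(-.075,.085,h),(305.2,278.7)),('side',(.075,-.085,h),(386.6,286.5))],[.6,-.3,0])
print('rack'); h=.045
fit([('top',(.04,.045,h),(266,194.6)),('top',(.04,-.045,h),(291.4,191.4)),('top',(-.04,-.045,h),(295,213.4)),('top',(-.04,.045,h),(269.4,217.6)),
('side',(-.04,.045,h),(263,235.5)),('side',(-.04,-.045,h),(281.8,246)),('side',(.04,-.045,h),(299.5,236.5))],[.6,0,0.1])
for p in [(191.2,203.5),(194.8,181)]: print(atz('top',p,.17))
E
```

```text
side cam [-0.0354 -0.8567  0.767 ]
top cam [ 0.1768 -0.0079  1.8712]
face c (array([ 0.5691, -0.2898,  0.1242]), np.float64(0.0024692298063812234))
tab top (array([ 0.5493, -0.0065,  0.1664]), np.float64(0.004409609650360733))
peg root (array([0.6008, 0.2683, 0.168 ]), np.float64(0.007371886866439433)) keeper (array([0.5248, 0.2787, 0.1666]), np.float64(0.0025278694461070427))
tester
[ 0.5669 -0.2893  0.0749] [ 1.   1.4  1.9 -0.   0.4 -0.9 -0.9 -0.3 -1.5 -2.   1.1 -1.4]
rack
[ 0.5477 -0.0079  0.1618] [ 0.1  0.   0.6 -0.9  0.8 -0.3  0.4 -0.3 -1.3 -1.  -0.7  0.3 -0.5 -0.8]
[0.523  0.2785 0.17  ]
[0.5969 0.2694 0.17  ]
```

```bash
python3 - <<'E'
from h import *
np.set_printoptions(precision=4,suppress=True)
print(atz('top',(366.6,193.1),.128),atz('side',(348.5,257.4),.128))
fc0=np.array([.568,-.2895,.128])
T,S=cv2.imread('pics/top0.png'),cv2.imread('pics/side0.png')
def pl(n,uv,c,nn):
    o,d=ray(n,uv); return o+d*((c-o)@nn)/(d@nn)
for yaw in (.075,):
    Rz=Ro.from_euler('z',yaw).as_matrix(); n=Rz@[-.5,0,np.sqrt(.75)]; u=Rz@[np.sqrt(.75),0,.5]; r=Rz@[0,-1,0]
    for nm,px in [('top',{'ptr':(382.2,186.3),'green':(366.2,176.7)}),('side',{'ptr':(368,260),'green':(361.5,240.5)})]:
        for k,uv in px.items():
            c=fc0+n*(.004 if k=='ptr' else 0); p=pl(nm,uv,c,n)-c; print(nm,k,p@u,p@r,np.arctan2(p@r,p@u))
    a=np.linspace(0,2*np.pi,60)
    for nm,im in(('top',T),('side',S)):
        big=cv2.resize(im,None,fx=8,fy=8,interpolation=cv2.INTER_CUBIC)
        for rad,h in((.072,0),(.017,.004),(.017,.034)):
            P=fc0+n*h+rad*(np.outer(np.cos(a),u)+np.outer(np.sin(a),r)); q=proj(nm,P)*8+4
            cv2.polylines(big,[q.astype(int)],True,(255,0,255),1)
        c=(proj(nm,fc0)[0]*8).astype(int); cv2.imwrite(f'pics/ov_{nm}.png',big[c[1]-290:c[1]+290,c[0]-300:c[0]+300])
E
```

```text
[ 0.5672 -0.2884  0.128 ] [ 0.5668 -0.2935  0.128 ]
top ptr 0.0199424349067421 0.04947703017070076 1.1876509258449612
top green 0.055135961840399275 -0.0016416034141115484 -0.029764939922073175
side ptr 0.019493458429827422 0.05340748253606437 1.2208259771515644
side green 0.05718850057450955 0.0003740569177867598 0.006540678281530685
```

View pics/ov_top.png

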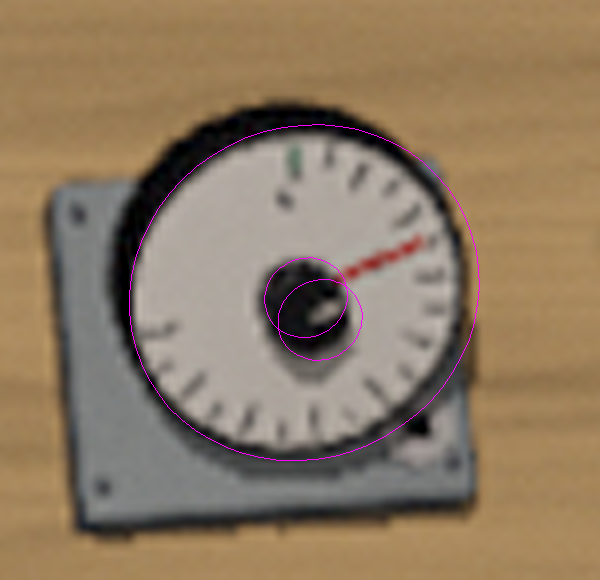

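View pics/ov_side.png

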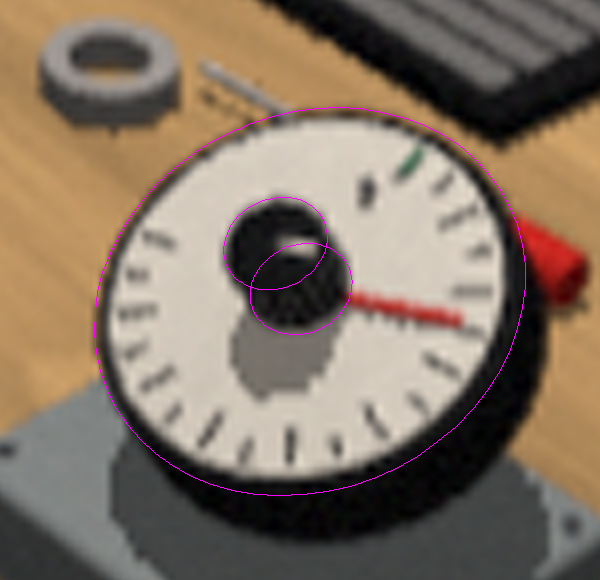

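```bash
python3 - <<'E'
from h import *
np.set_printoptions(precision=4,suppress=True)
fc0=np.array([.568,-.2895,.128])
n=Ro.from_euler('z',.075).apply([-.5,0,np.sqrt(.75)])
print(n)
for h,dt,ds in((.034,(-1.25,-.5),(0,0)),(0,(-.9,.3),(-.4,-.5))):
    P=fc0+n*h; p,e=tri(proj('side',P)[0]+ds,proj('top',P)[0]+dt); print(p-n*h,e)
E
```

```text
[-0.4986 -0.0375  0.866 ]
[ 0.5707 -0.2863  0.1247] 0.0008455201360958732
[ 0.5677 -0.287   0.128 ] 0.0017362977874669399
```

```bash
cat >> h.py <<'E'
np.set_printoptions(precision=4,suppress=True)
fc=np.array([.5685,-.287,.1275]); nk=Ro.from_euler('z',.075).apply([-.5,0,np.sqrt(.75)])
def Rk(psi):
    ax=np.cross([0,0,1],nk); ax/=np.linalg.norm(ax)
    return Ro.from_rotvec(ax*np.radians(30))*Ro.from_euler('xyz',[180,0,psi],degrees=True)
def Rd(psi): return Ro.from_euler('xyz',[180,0,psi],degrees=True)
def knob(out): return fc+nk*(out+.0468)
E
python3 - <<'E'
from h import *
print(goto([.48,.32,.42],Rd(-75)))
R0=Rd(-75)
print(Rk(-170).apply([0,0,1]),-nk, knob(.12))
E
```

```text
[ 0.0013 -0.0008  0.9491  0.3366  0.2063 -0.1283]
[ 0.4986  0.0375 -0.866 ] [ 0.4986  0.0375 -0.866 ] [ 0.4853 -0.2932  0.272 ]
```

```bash
python3 -m creep '[[0,0,0,0,0,-0.04,1],[0,0,0,0,0,-0.08,1],[0,0,0.1,0.03,0.02,-0.12,1],[0,0,0.95,0.337,0.206,-0.128,1],[0,0,0.95,0.337,0.206,-0.128,1],[0,0,0.95,0.337,0.206,-0.128,1],[0,0,0.95,0.337,0.206,-0.128,1],[0,0,0.95,0.337,0.206,-0.128,1],[0,0,0.95,0.337,0.206,-0.128,1],[0,0,0.95,0.337,0.206,-0.128,1],[0,0,0.95,0.337,0.206,-0.128,1],[0,0,0.95,0.337,0.206,-0.128,1]]'
python3 - <<'E'
from h import *
print(ctrl.get_obs()['joint_pos']);print(goto([.48,-.1,.40],Rk(-130)));print(goto(knob(.12),Rk(-170)))
E
```

```text
clock: 1.1
tool_pos: [0.4816, 0.3179, 0.4203]
orientation: [180.0, -0.0, -75.1]
force: [0.7, 0.3, 0.7]
opening: 0.0879
[ 52.8415   8.099    0.4543   0.0013 -82.3624 -37.9545]
[ 0.5205 -0.1578  0.9353  0.4034  0.1089  0.0203]
[ 0.4699 -0.3523  1.6143  0.5915  0.1534  0.1484]
```

```bash
python3 -m creep '[[0.52,-0.16,0.935,0.403,0.109,0.02,1],[0.52,-0.16,0.935,0.403,0.109,0.02,1],[0.52,-0.16,0.935,0.403,0.109,0.02,1],[0.52,-0.16,0.935,0.403,0.109,0.02,1],[0.52,-0.16,0.935,0.403,0.109,0.02,1],[0.52,-0.16,0.935,0.403,0.109,0.02,1],[0.52,-0.16,0.935,0.403,0.109,0.02,1],[0.52,-0.16,0.935,0.403,0.109,0.02,1],[0.52,-0.16,0.935,0.403,0.109,0.02,1],[0.52,-0.16,0.935,0.403,0.109,0.02,1],[0.52,-0.16,0.935,0.403,0.109,0.02,1]]'
python3 - <<'E'
from h import *
print(ctrl.get_obs()['joint_pos']);print(goto(knob(.12),Rk(-170)))
E
```

```text
clock: 2.02
tool_pos: [0.477, -0.1042, 0.3996]
orientation: [-157.5, 20.5, -126.1]
force: [0.2, 1.2, 1.1]
opening: 0.0878
[ 14.1363 -16.2924 -32.45     7.1546 -44.4333 -58.1707]
[-0.0017 -0.0005  0.6945  0.183  -0.0833  0.108 ]
```

```bash
python3 -m creep '[[0,0,0.695,0.183,-0.083,0.108,1],[0,0,0.695,0.183,-0.083,0.108,1],[0,0,0.695,0.183,-0.083,0.108,1],[0,0,0.695,0.183,-0.083,0.108,1],[0,0,0.695,0.183,-0.083,0.108,1],[0,0,0.695,0.183,-0.083,0.108,1],[0,0,0.695,0.183,-0.083,0.108,1],[0,0,0.695,0.183,-0.083,0.108,1],[0,0,0.695,0.183,-0.083,0.108,1]]'
python3 - <<'E'
from h import *
print(ctrl.get_obs()['joint_pos']);print(goto(knob(.05),Rk(-170)))
for n in('side','top'): cv2.imwrite(f'pics/{n}1.png',ctrl.snapshot(n))
crop('pics/side1.png','pics/s1.png',280,180,400,300,6)
crop('pics/top1.png','pics/t1.png',310,150,410,240,6)
E
```

```text
clock: 2.77
tool_pos: [0.4884, -0.2857, 0.272]
orientation: [-176.7, 29.8, -168.8]
force: [-0.2, -0.4, 0.2]
opening: 0.0874
[-17.822    1.7066 -24.3058 -18.3281 -37.3428 -49.878 ]
[ 0.0028  0.      0.0045  0.0039 -0.0071  0.0682]
```

View pics/s1.png

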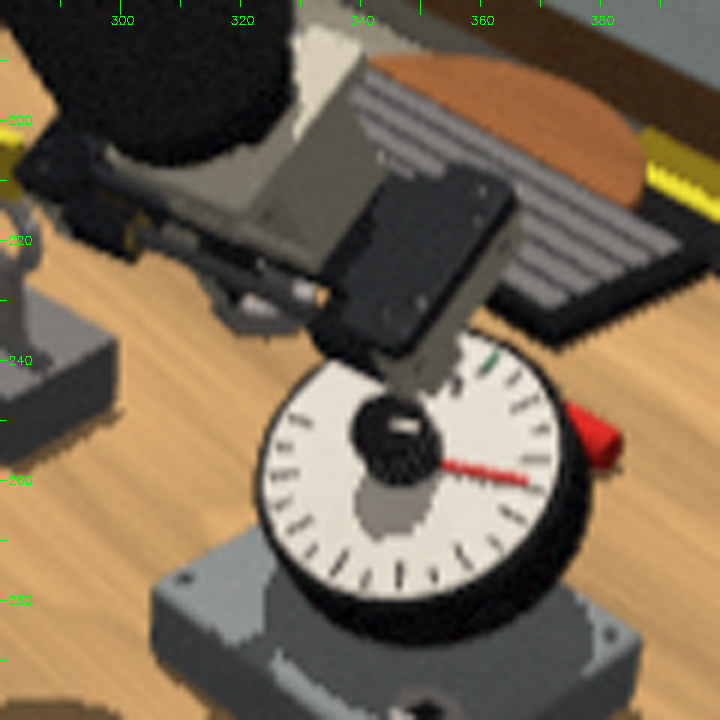

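View pics/t1.png

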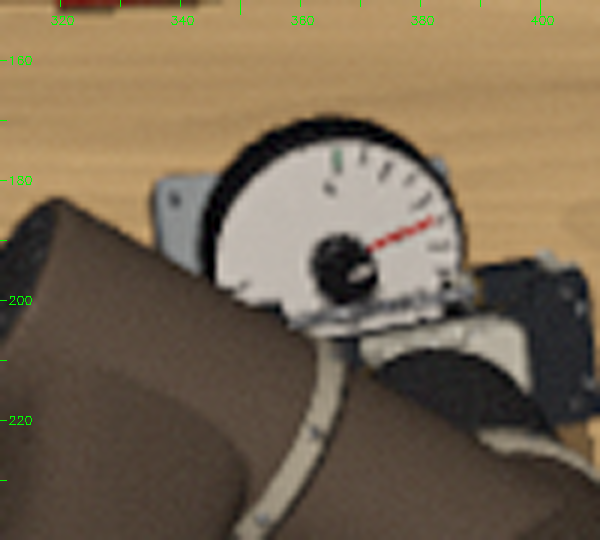

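```bash
python3 -m creep '[[0,0,0,0,0,0.02,1],[0,0,0,0,0,0.04,1],[0,0,0,0,0,0.055,1],[0,0,0,0,0,0.055,1],[0,0,0,0,0,0.055,1]]'
python3 - <<'E'
from h import *
print(goto(knob(.027),Rk(-170)))
for n in('side','top'): cv2.imwrite(f'pics/{n}2.png',ctrl.snapshot(n))
crop('pics/side2.png','pics/s2.png',290,190,400,300,6)
crop('pics/top2.png','pics/t2.png',310,150,410,240,6)
E
```

```text
clock: 3.28
tool_pos: [0.5162, -0.2824, 0.2248]
orientation: [-176.7, 29.8, -168.7]
force: [-0.1, 0.1, -0.4]
opening: 0.0878
[ 0.0039  0.0004  0.0059  0.0046 -0.0082  0.0363]
```

View pics/s2.png

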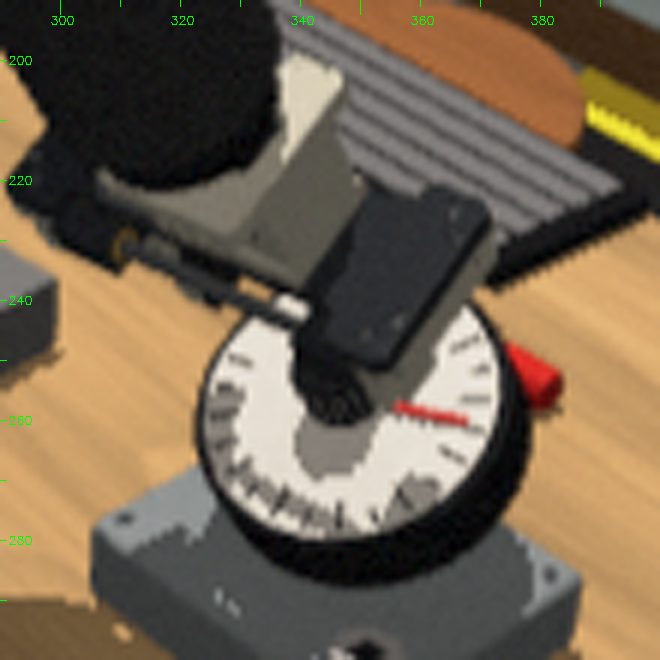

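View pics/t2.png

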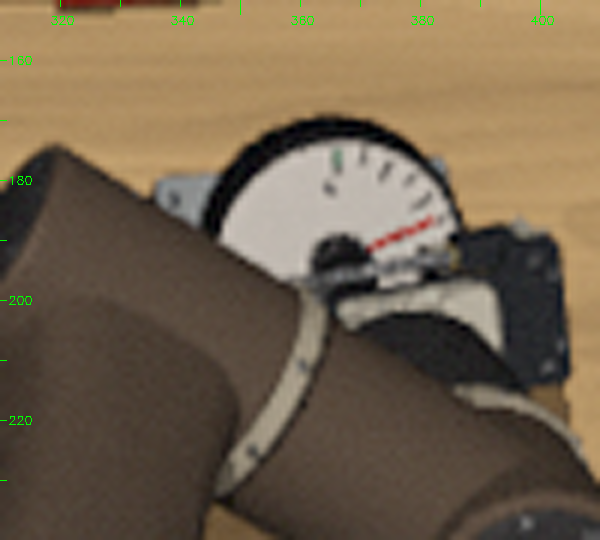

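```bash
python3 -m creep '[[0.004,0,0.006,0.0045,-0.008,0,1],[0.004,0,0.006,0.0045,-0.008,0.0,1],[0.004,0,0.006,0.0045,-0.008,0.018,1],[0.004,0,0.006,0.0045,-0.008,0.036,1],[0.004,0,0.006,0.0045,-0.008,0.036,1],[0.004,0,0.006,0.0045,-0.008,0.036,1]]'
python3 - <<'E'
from h import *
print(goto(knob(.027),Rk(-170)))
for n in('side','top'): cv2.imwrite(f'pics/{n}3.png',ctrl.snapshot(n))
crop('pics/side3.png','pics/s3.png',290,190,400,300,6)
crop('pics/top3.png','pics/t3.png',310,150,410,240,6)
E
```

```text
clock: 3.88
tool_pos: [0.5311, -0.2909, 0.1911]
orientation: [-176.8, 29.8, -169.3]
force: [0.5, -0.5, 0.1]
opening: 0.0876
[-0.0008 -0.0006 -0.0027 -0.0009  0.001   0.    ]
```

View pics/s3.png

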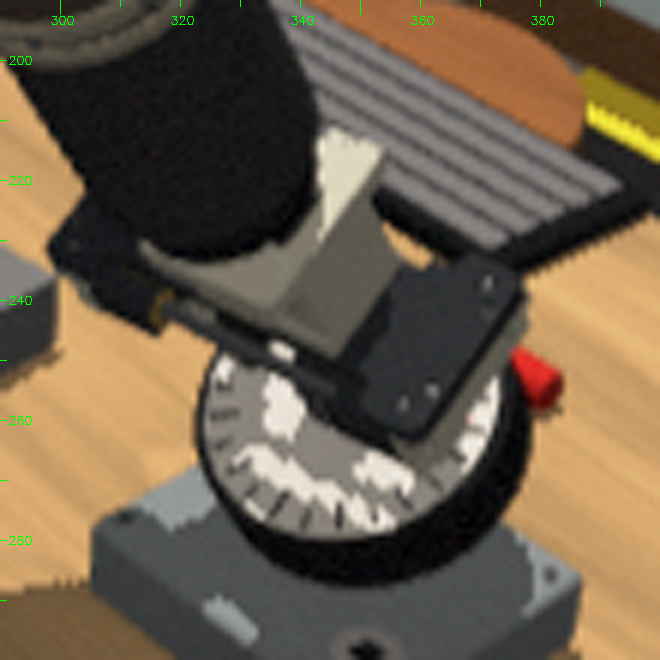

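View pics/t3.png

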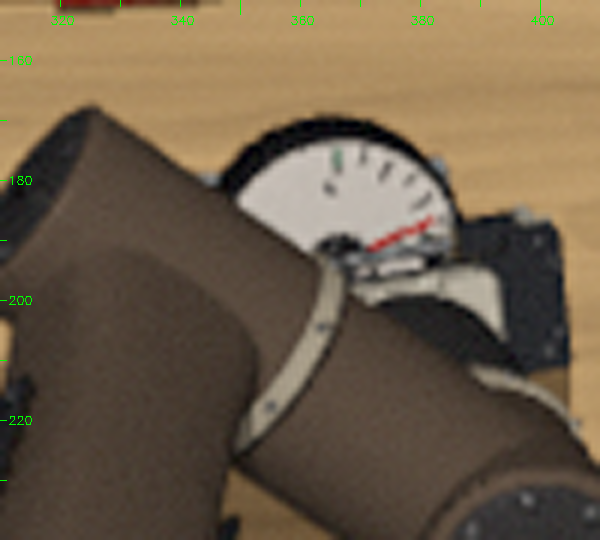

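```bash
python3 -m creep '[[0,0,0,0,0,0,0.43],[0,0,0,0,0,0,0.43],[0,0,0,0,0,0,0.43],[0,0,0,0,0,0,0.43],[0,0,0,0,0,0,0.43],[0,0,0,0,0,0,0.43]]'
```

```text
clock: 4.48
tool_pos: [0.5314, -0.2907, 0.1916]
orientation: [-176.7, 29.9, -169.3]
force: [0.9, 0.1, 0.4]
opening: 0.0535
```

```bash
python3 -m creep '[[0,0,0,0,0,0,0.41],[0,0,0,0,0,0,0.4],[0,0,0,0,0,0,0.3],[0,0,0,0,0,0,0.2],[0,0,0,0,0,0,0],[0,0,0,0,0,0,0]]'
```

```text
clock: 4.98
tool_pos: [0.5314, -0.2905, 0.1913]
orientation: [-176.7, 29.9, -169.3]
force: [0.0, 2.3, 0.9]
opening: 0.0334
```

```bash
python3 -m creep '[[0,0,-0.1,0,0,0,0],[0,0,-0.2,0,0,0,0],[0,0,-0.3,0,0,0,0],[0,0,-0.4,0,0,0,0],[0,0,-0.5,0,0,0,0],[0,0,-0.6,0,0,0,0],[0,0,-0.7,0,0,0,0],[0,0,-0.8,0,0,0,0],[0,0,-0.9,0,0,0,0],[0,0,-1.0,0,0,0,0],[0,0,-1.1,0,0,0,0],[0,0,-1.1,0,0,0,0]]'
python3 -c "
from h import *
o=ctrl.get_obs();print(o['joint_pos'],o['moment'],o['moment']@nk,o['force'])"
```

```text
clock: 5.98
tool_pos: [0.5315, -0.2907, 0.1914]
orientation: [-151.6, 10.3, -104.2]
force: [0.6, -0.1, 0.2]
opening: 0.0336
[-17.264   10.7575 -24.4953 -22.6645 -28.3236  17.9283] [0.0583 1.4488 0.0203] -0.06582250669578064 [ 0.6018 -0.0883  0.2302]
```

```bash
python3 -m creep '[[0,0,-0.04,0,0,0,0],[0,0,-0.08,0,0,0,0],[0,0,-0.12,0,0,0,0],[0,0,-0.16,0,0,0,0],[0,0,-0.2,0,0,0,0],[0,0,-0.2,0,0,0,0]]'
python3 -c "
from h import *
o=ctrl.get_obs();print(o['joint_pos'],o['moment'],o['moment']@nk,o['force'])
for n in('side','top'): cv2.imwrite(f'pics/{n}4.png',ctrl.snapshot(n))
crop('pics/side4.png','pics/s4.png',290,190,400,300,6)
crop('pics/top4.png','pics/t4.png',310,150,410,240,6)"
```

```text
clock: 6.48
tool_pos: [0.5316, -0.2907, 0.1914]
orientation: [-150.3, 5.0, -94.5]
force: [2.0, 0.5, -0.3]
opening: 0.0336
[-17.2725  10.7616 -24.4882 -22.6981 -28.3138  29.0077] [ 0.2377  1.2835 -0.3781] -0.4940578650960461 [ 1.9899  0.5208 -0.3069]
```

View pics/s4.png

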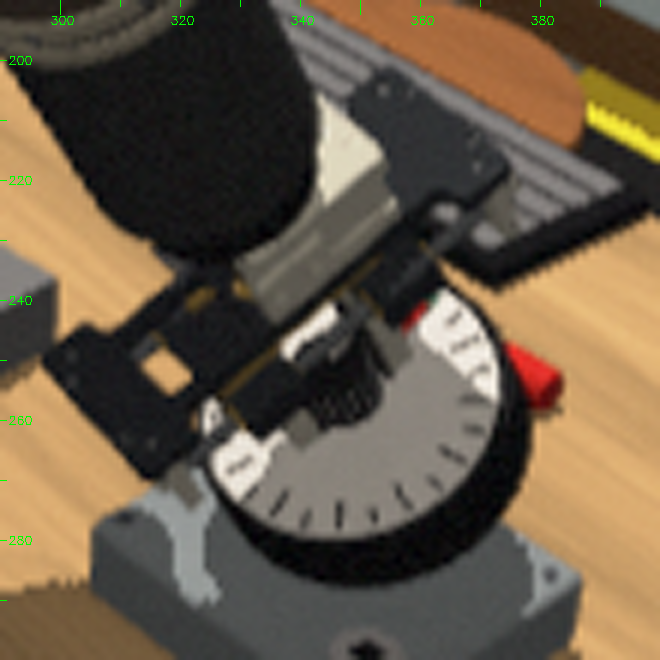

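View pics/t4.png

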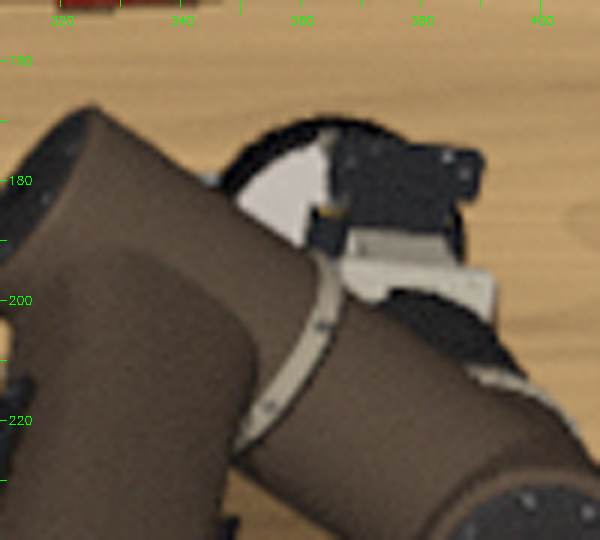

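```bash
python3 -m creep '[[0,0,-0.04,0,0,0,0],[0,0,-0.08,0,0,0,0],[0,0,-0.08,0,0,0,0]]'
python3 -c "
from h import *
o=ctrl.get_obs();print(o['orientation'],o['moment']@nk,o['force'])"
python3 -m creep '[[0,0,0,0,0,0,0.45],[0,0,0,0,0,0,0.6],[0,0,0,0,0,0,0.8],[0,0,0,0,0,0,1],[0,0,0,0,0,0,1],[0,0,0,0,0,0,1],[0,0,0,0,0,-0.03,1],[0,0,0,0,0,-0.06,1],[0,0,0,0,0,-0.09,1],[0,0,0,0,0,-0.13,1],[0,0,0,0,0,-0.16,1],[0,0,0,0,0,-0.16,1]]'
python3 -c "
from h import *
o=ctrl.get_obs();print(o['joint_pos'],o['force'])
for n in('side','top'): cv2.imwrite(f'pics/{n}5.png',ctrl.snapshot(n))
crop('pics/side5.png','pics/s5.png',300,225,400,315,8)
crop('pics/top5.png','pics/t5.png',325,150,405,230,8)"
```

```text
clock: 6.83
tool_pos: [0.5316, -0.2907, 0.1914]
orientation: [-150.0, 2.6, -90.4]
force: [2.2, -0.5, -1.6]
opening: 0.0332
[-150.0497    2.6464  -90.4329] -0.44696604099360226 [ 2.1632 -0.546  -1.5949]
clock: 7.83
tool_pos: [0.451, -0.2977, 0.3371]
orientation: [-149.6, 2.3, -90.4]
force: [0.4, -0.8, 0.3]
opening: 0.0874
[-20.8355  -4.0416 -21.4824 -17.0622 -45.6351  28.8911] [ 0.4176 -0.8305  0.3426]
```

View pics/s5.png

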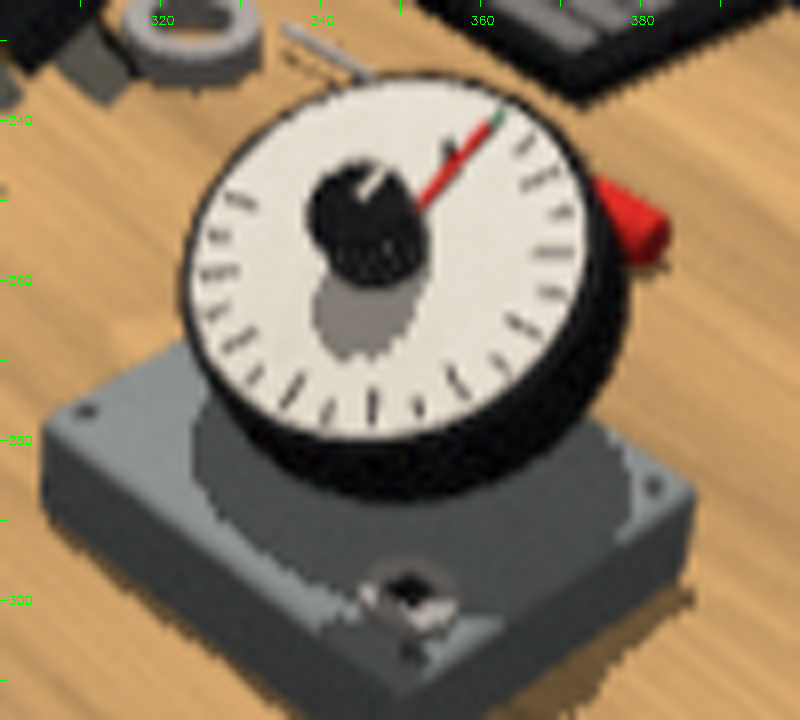

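View pics/t5.png

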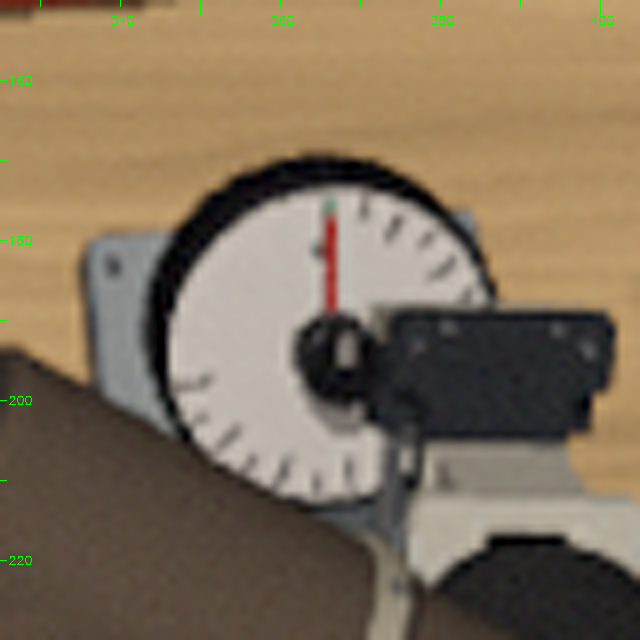

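The pointer lies on the green mark against the pin: red tip at side (361,240), top (366,178). Next is the arm; I'll refine its tab position.

```bash
python3 - <<'E'
from h import *
crop('pics/side0.png','pics/sa.png',258,195,308,255,10)
crop('pics/top0.png','pics/ta.png',262,185,300,220,16)
print(atz('top',(279.8,195.9),.169),atz('side',(280.2,201.6),.169), tri((280.2,201.6),(279.8,195.9)))
E
```

```text
[ 0.5484 -0.0042  0.169 ] [ 0.5495 -0.008   0.169 ] (array([ 0.5501, -0.0048,  0.167 ]), np.float64(0.002681934819055146))
```

View pics/sa.png

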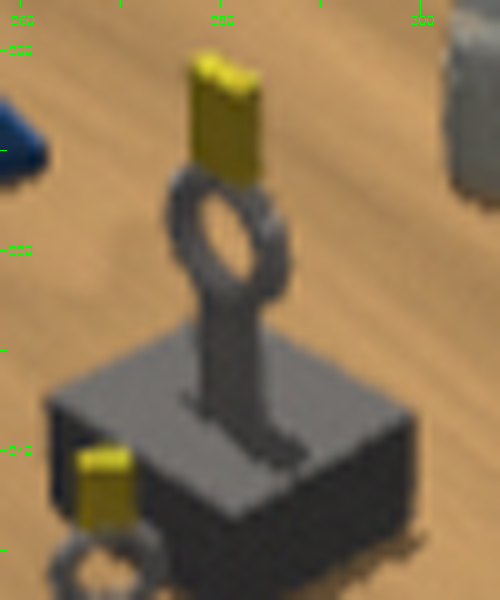

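View pics/ta.png

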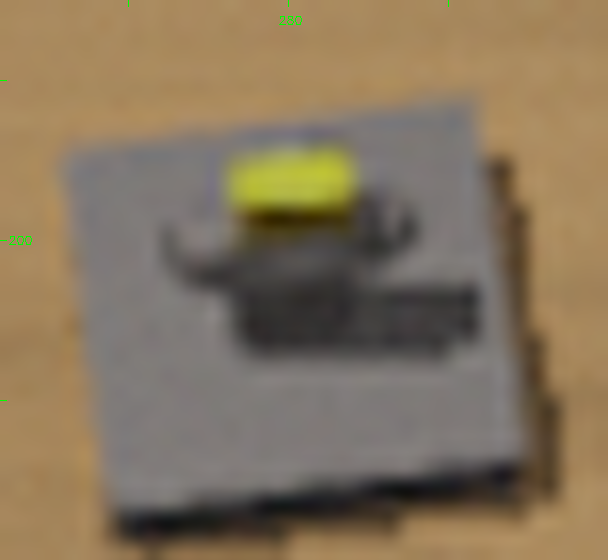

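```bash
python3 - <<'E'
from h import *
print(goto([.549,-.006,.32],Rd(7)))
E
```

```text
[-0.4293 -0.4142 -1.6678 -0.2905 -0.0703  0.0694]
```

```bash
python3 -m creep '[[-0.215,-0.207,-0.834,-0.29,-0.07,0.069,1],[-0.215,-0.207,-0.834,-0.29,-0.07,0.069,1],[-0.215,-0.207,-0.834,-0.29,-0.07,0.069,1],[-0.215,-0.207,-0.834,-0.29,-0.07,0.069,1],[-0.215,-0.207,-0.834,-0.29,-0.07,0.069,1],[-0.215,-0.207,-0.834,-0.29,-0.07,0.069,1],[-0.429,-0.414,-1.668,-0.29,-0.07,0.069,1],[-0.429,-0.414,-1.668,-0.29,-0.07,0.069,1],[-0.429,-0.414,-1.668,-0.29,-0.07,0.069,1],[-0.429,-0.414,-1.668,-0.29,-0.07,0.069,1],[-0.429,-0.414,-1.668,-0.29,-0.07,0.069,1],[-0.429,-0.414,-1.668,-0.29,-0.07,0.069,1]]'
python3 - <<'E'
from h import *
print(ctrl.get_obs()['joint_pos'],goto([.549,-.006,.31],Rd(7)))
E
```

```text
clock: 8.93
tool_pos: [0.5486, -0.0057, 0.3165]
orientation: [-175.9, -2.7, -7.4]
force: [-0.3, 0.1, -0.3]
opening: 0.0878
[ 18.3124   6.1507 -14.0969  -2.7845 -65.5853  65.4919] [-0.0653 -0.0555 -0.2486  0.0002  0.0007  0.0064]
```

```bash
python3 -m creep '[[-0.065,-0.055,-0.249,0,0,0.006,1],[-0.065,-0.055,-0.249,0,0,0.006,1],[-0.065,-0.055,-0.249,0,0,0.006,1],[-0.065,-0.055,-0.249,0,0,0.006,1],[-0.065,-0.055,-0.249,0,0,0.006,1]]'
python3 - <<'E'
from h import *
print(ctrl.get_obs()['joint_pos'],goto([.549,-.006,.25],Rd(7)))
for n in('side','top'): cv2.imwrite(f'pics/{n}6.png',ctrl.snapshot(n))
crop('pics/side6.png','pics/s6.png',230,140,320,260,6)
crop('pics/top6.png','pics/t6.png',230,140,330,230,6)
E
```

```text
clock: 9.35
tool_pos: [0.5488, -0.0056, 0.3114]
orientation: [-179.9, -0.3, 6.5]
force: [0.3, -0.6, -0.4]
opening: 0.0877
[ 19.8284   7.8283 -13.7777  -0.0683 -68.1186  76.6589] [-0.0022 -0.0044 -0.0094 -0.0001  0.0005  0.0614]
```

View pics/s6.png

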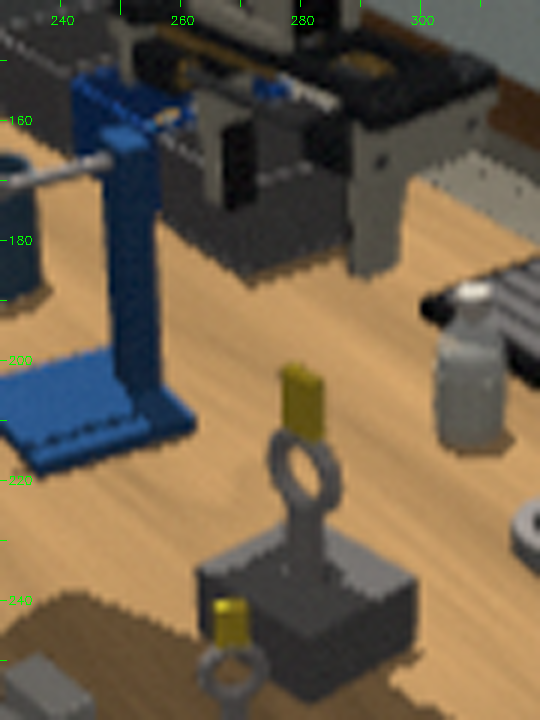

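View pics/t6.png

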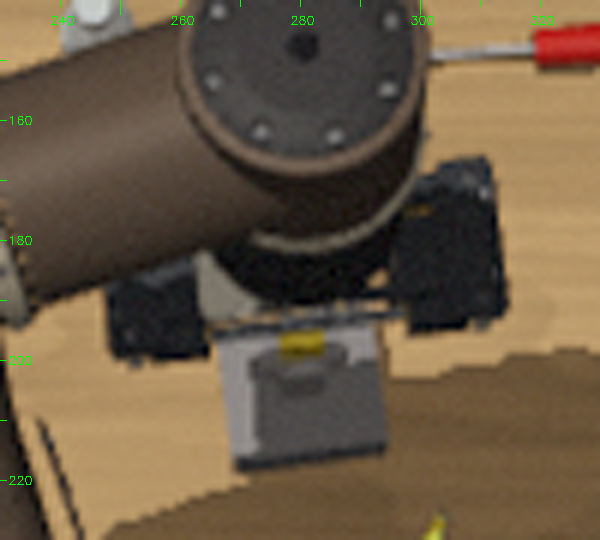

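Jaws straddle the tab (side (280,205), top (280,196)) along y, so I'll descend.

```bash
python3 -m creep '[[0,0,0,0,0,0.03,1],[0,0,0,0,0,0.06,1],[0,0,0,0,0,0.08,1],[0,0,0,0,0,0.095,1],[0,0,0,0,0,0.105,1],[0,0,0,0,0,0.105,1],[0,0,0,0,0,0.105,1]]'
python3 - <<'E'
from h import *
for n in('side','top'): cv2.imwrite(f'pics/{n}7.png',ctrl.snapshot(n))
crop('pics/side7.png','pics/s7.png',230,150,320,260,6)
E
```

```text
clock: 10.03
tool_pos: [0.5496, -0.0058, 0.2078]
orientation: [-179.9, -0.3, 6.6]
force: [0.9, 0.0, 0.1]
opening: 0.0876
```

View pics/s7.png

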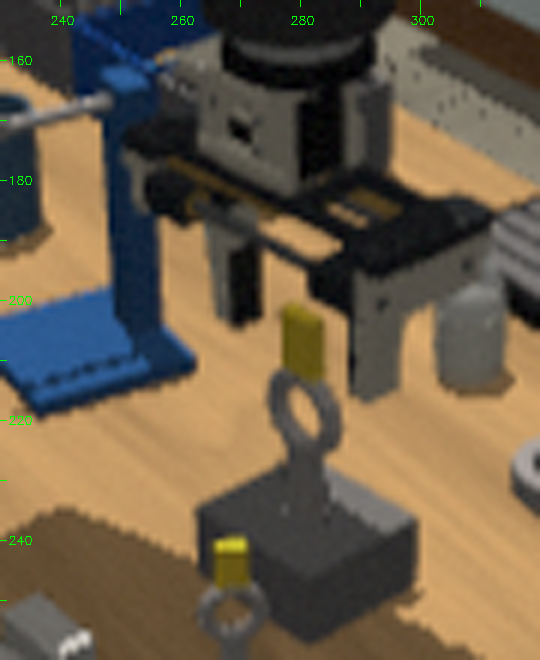

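```bash
python3 -m creep '[[0,0,0,0,0,0,0.5],[0,0,0,0,0,0,0.32],[0,0,0,0,0,0,0.32],[0,0,0,0,0,0,0.32],[0,0,0,0,0,0,0.32],[0,0,0,0,0,0,0.25],[0,0,0,0,0,0,0.2],[0,0,0,0,0,0,0],[0,0,0,0,0,0,0],[0,0,0,0,0,0,0]]'
python3 - <<'E'
from h import *
for n in('side','top'): cv2.imwrite(f'pics/{n}8.png',ctrl.snapshot(n))
crop('pics/side8.png','pics/s8.png',230,150,320,260,6)
E
```

```text
clock: 10.97
tool_pos: [0.5494, -0.0057, 0.2073]
orientation: [-179.9, -0.3, 6.7]
force: [-0.3, -0.3, -0.4]
opening: 0.0268
```

View pics/s8.png

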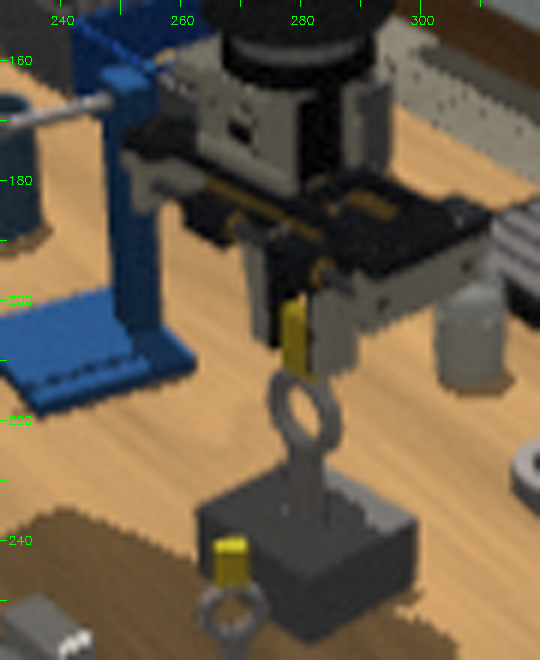

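```bash
python3 -m creep '[[0,0,0,0,0,0,0],[0,0,0,0,0,0,0],[0,0,0,0,0,0,0]]'; python3 -m creep '[[0,0,0,0,0,-0.01,0],[0,0,0,0,0,-0.02,0],[0,0,0,0,0,-0.04,0],[0,0,0,0,0,-0.06,0],[0,0,0,0,0,-0.09,0],[0,0,0,0,0,-0.11,0],[0,0,0,0,0,-0.11,0],[0,0,0,0,0,-0.11,0]]'
python3 - <<'E'
from h import *
for n in('side','top'): cv2.imwrite(f'pics/{n}9.png',ctrl.snapshot(n))
crop('pics/side9.png','pics/s9.png',230,120,320,260,5)
crop('pics/top9.png','pics/t9.png',230,140,330,230,6)
o=ctrl.get_obs();print(o['force'],o['moment'])
E
```

```text
clock: 11.32
tool_pos: [0.5494, -0.0057, 0.2073]
orientation: [-179.9, -0.3, 6.7]
force: [0.1, -0.9, 0.3]
opening: 0.0239
clock: 11.98
tool_pos: [0.5492, -0.0057, 0.3195]
orientation: [-179.9, -0.5, 6.7]
force: [-0.7, 0.1, -3.7]
opening: 0.0236
[-0.1662  0.3893 -2.4353] [-0.0896 -0.0141  0.0368]
```

View pics/s9.png

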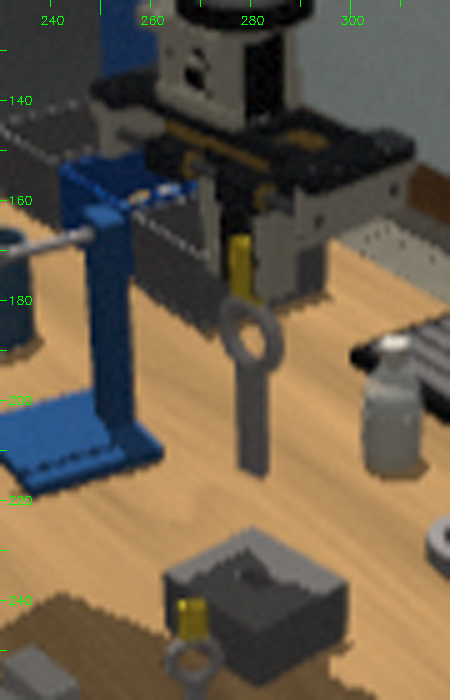

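View pics/t9.png

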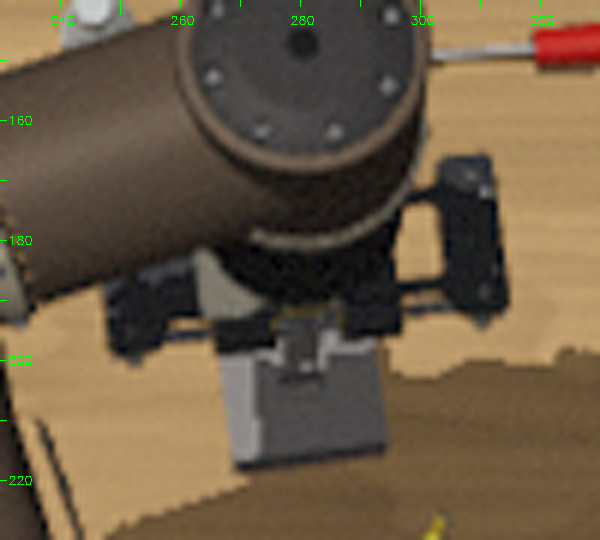

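```bash
python3 - <<'E'
from h import *
print(proj('side',[.549,-.006,.3195-.0983]))
crop('pics/side0.png','pics/sp.png',222,155,272,220,10)
crop('pics/top0.png','pics/tp.png',180,170,222,220,14)
E
```

```text
[[279.455  186.2596]]
```

View pics/sp.png

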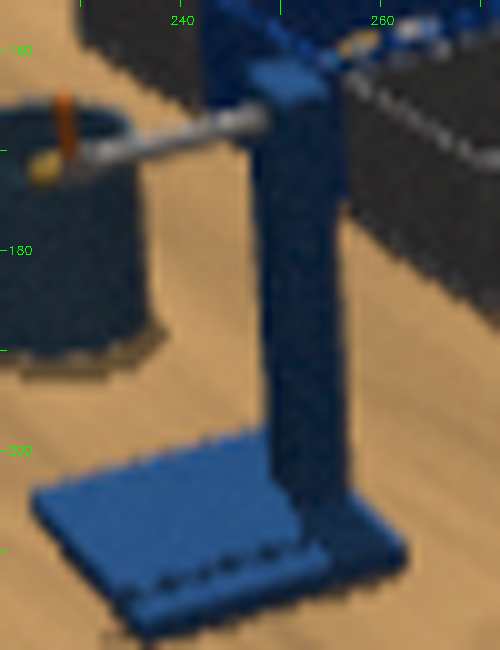

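View pics/tp.png

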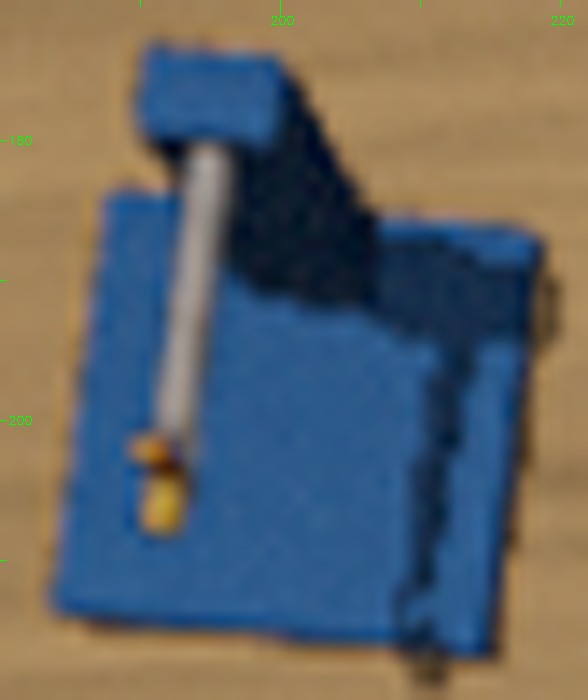

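```bash
python3 - <<'E'
from h import *
a=atz('top',(194.55,180.25),.17);b=atz('top',(192.25,200.6),.17);c=atz('top',(191.2,206),.17)
print(a,b,c,np.arctan2((a-b)[1],(a-b)[0]),np.arctan2((a-c)[1],(a-c)[0]))
print(atz('top',(190.3,201.5),.198))
for s in((246.5,166.5),(228.3,170.5),(226,171.5)): print(atz('side',s,.17))
# stand base fit
from scipy.optimize import least_squares
pts=[('top',(103,192),(1,1)),('top',(540,240),(1,-1)),('top',(495,655),(-1,-1)),('top',(52,612),(-1,1))]
pts=[(n,(180+u/14-.46,170+v/14-.46),l) for n,(u,v),l in pts]+[('side',(222+32/10-.45,155+49.5-.45),(-1,1)),('side',(222+13.2-.45,155+60.5-.45),(-1,-1)),('side',(222+40.5-.45,155+54.5-.45),(1,-1))]
def r(v):
    out=[]
    for n,uv,l in pts:
        cc,s=np.cos(v[2]),np.sin(v[2]);lx,ly=.055*l[0],.055*l[1]
        out+=list(proj(n,[v[0]+cc*lx-s*ly,v[1]+s*lx+cc*ly,.014])[0]-uv)
    return out
s=least_squares(r,[.55,.27,-.1]);print(s.x,np.round(s.fun,1))
E
```

```text
[0.5993 0.2703 0.17  ] [0.5324 0.2755 0.17  ] [0.5148 0.2783 0.17  ] -0.07724108261199193 -0.09372396553515303
[0.5237 0.2769 0.198 ]
[0.5953 0.2695 0.17  ]
[0.5263 0.2796 0.17  ]
[0.5158 0.2773 0.17  ]
[ 0.5685  0.2714 -0.1012] [ 0.5 -0.4  0.4 -0.7 -0.4  0.4 -0.1  0.2 -1.2 -1.   0.3  1.2  0.  -0.7]
```

```bash
python3 - <<'E'
from h import *
crop('pics/side0.png','pics/sL.png',120,145,210,245,7)
crop('pics/top0.png','pics/tL.png',145,245,215,315,9)
E
```

```text
(no output)
```

View pics/sL.png

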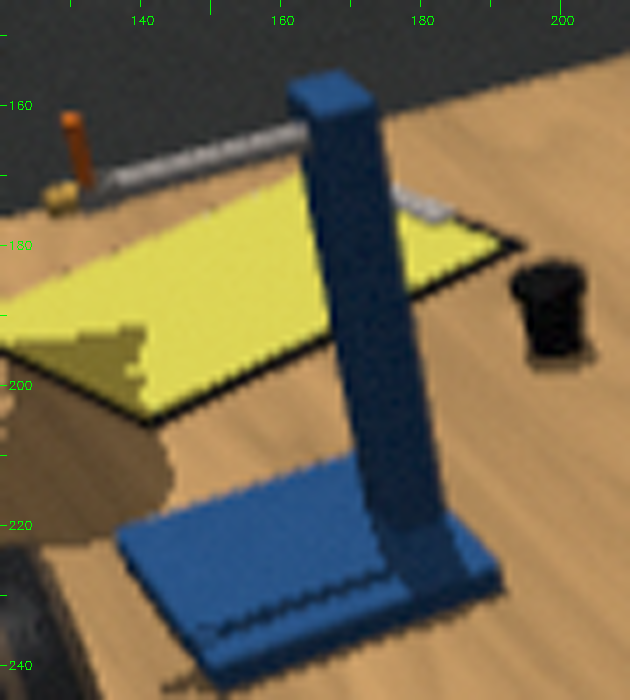

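View pics/tL.png

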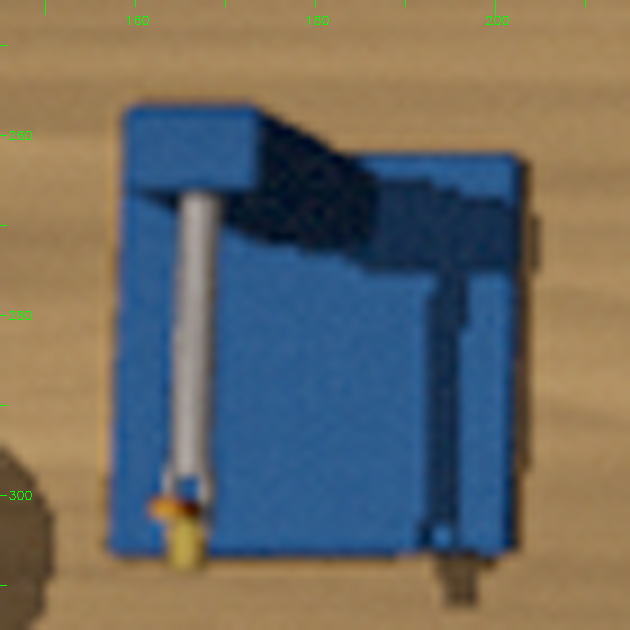

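```bash
python3 - <<'E'
from h import *
print(tri((167.5,157.5),(166,261.5)))
d=np.array([.9955,-.0949,0]); piv=np.array([.525,.2775,.17])
for s in(-.07,-.045,0,.048): print(s,piv+d*s+[0,0,.006+.0983])
print(goto([.50,.12,.34],Rd(-5.4)))
E
```

```text
(array([0.3326, 0.3332, 0.2517]), np.float64(0.005430749428216517))
-0.07 [0.4553 0.2841 0.2743]
-0.045 [0.4802 0.2818 0.2743]
0 [0.525  0.2775 0.2743]
0.048 [0.5728 0.2729 0.2743]
[-0.0024 -0.0042  0.2102 -0.0333 -0.1307 -0.0229]
```

```bash
python3 - <<'E'
from h import *
print(goto([.4553,.2841,.34],Rd(-5.4)))
E
python3 -m creep '[[0,0,0,0,0,-0.02,0],[0,0,0.1,-0.06,-0.14,-0.02,0],[0,0,0.21,-0.12,-0.29,-0.02,0],[0,0,0.21,-0.127,-0.277,-0.02,0],[0,0,0.21,-0.127,-0.277,-0.02,0],[0,0,0.21,-0.127,-0.277,-0.02,0],[0,0,0.21,-0.127,-0.277,-0.02,0],[0,0,0.21,-0.127,-0.277,-0.02,0],[0,0,0.21,-0.127,-0.277,-0.02,0],[0,0,0.21,-0.127,-0.277,-0.02,0],[0,0,0.21,-0.127,-0.277,-0.02,0],[0,0,0.21,-0.127,-0.277,-0.02,0]]'
python3 - <<'E'
from h import *
print(goto([.4553,.2841,.2743],Rd(-5.4)))
E
```

```text
[-0.0024 -0.0042  0.2102 -0.0587 -0.2989 -0.0227]
clock: 13.08
tool_pos: [0.3904, 0.2541, 0.3364]
orientation: [-179.9, -0.2, -5.4]
force: [-0.5, 0.1, -2.8]
opening: 0.0239
[-0.001  -0.0039  0.0008  0.0616 -0.0359  0.0623]
```

I typed that move before its goto values had printed, so it stopped 60 mm short in x. Forces stayed normal. I'll correct now.

```bash
python3 -m creep '[[0,0,0,0.03,-0.018,0,0],[0,0,0,0.062,-0.036,0,0],[0,0,0,0.062,-0.036,0,0],[0,0,0,0.062,-0.036,0.03,0],[0,0,0,0.062,-0.036,0.062,0],[0,0,0,0.062,-0.036,0.062,0],[0,0,0,0.062,-0.036,0.062,0]]'
python3 - <<'E'
from h import *
for n in('side','top'): cv2.imwrite(f'pics/{n}10.png',ctrl.snapshot(n))
crop('pics/side10.png','pics/s10.png',180,100,280,220,6)
crop('pics/top10.png','pics/t10.png',160,150,260,250,6)
o=ctrl.get_obs(); R=Ro.from_euler('xyz',o['orientation'],degrees=True)
e=o['tool_pos']+R.apply([0,0,.0983]);print('eye',e,proj('side',e),proj('top',e),proj('side',[.525,.2775,.17]))
print(goto([.4553,.2841,.2743],Rd(-5.4)))
E
```

```text
clock: 13.67
tool_pos: [0.456, 0.2829, 0.2742]
orientation: [179.9, -0.1, -5.5]
force: [0.8, 0.2, -1.8]
opening: 0.0234
eye [0.4577 0.2848 0.1789] [[209.875  172.7878]] [[188.0521 223.2208]] [[228.2662 170.7973]]
[-0.0033 -0.0064 -0.0001 -0.0017  0.0006  0.0029]
```

View pics/s10.png

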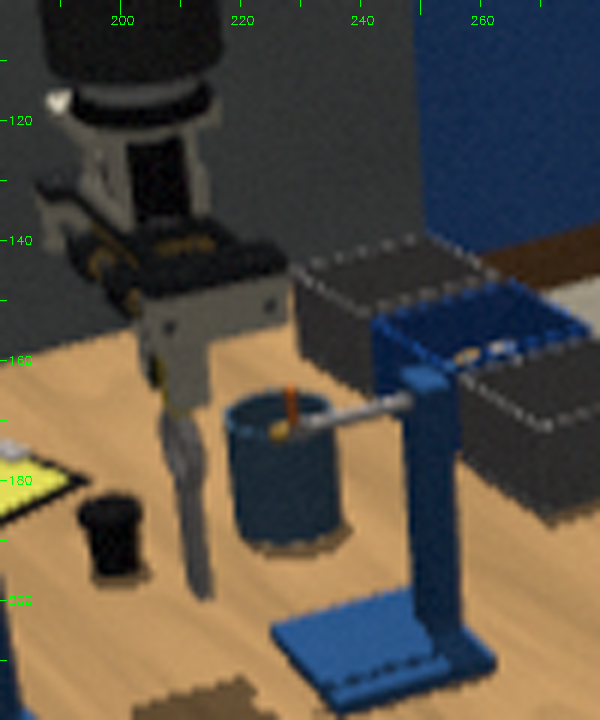

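View pics/t10.png

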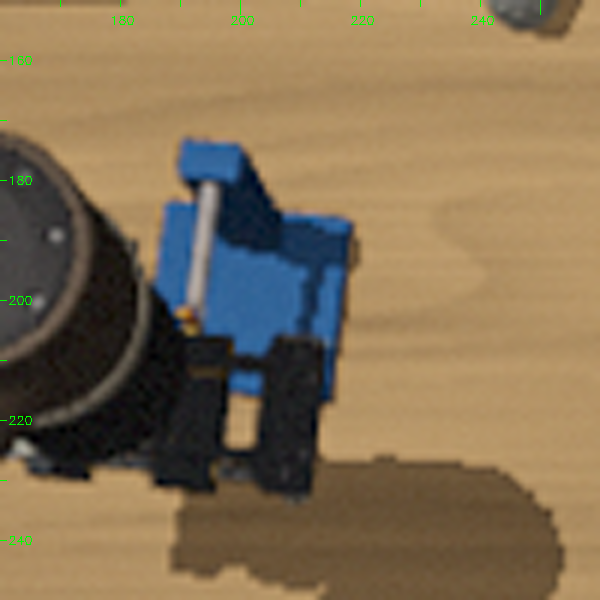

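```bash
python3 - <<'E'
from h import *
e=np.array([.457,.284,.176]);print(proj('side',[e,e-[0,0,.097],e+[0,0,.06]]))
for i in range(3): o=ctrl.get_obs();print(o['clock'],o['tool_pos'],o['orientation'])
E
```

```text
[[209.8988 173.687 ]
 [212.8264 198.0684]
 [207.9739 157.656 ]]
13.7667 [0.457  0.2846 0.2772] [-179.8099   -0.3679   -5.4041]
13.7667 [0.457  0.2846 0.2772] [-179.8099   -0.3679   -5.4041]
13.7667 [0.457  0.2846 0.2772] [-179.8099   -0.3679   -5.4041]
```

```bash
for i in 1 2 3 4; do python3 -m creep '[[0,0,0,0,0,0,0]]' | grep tool_pos; done
```

```text
tool_pos: [0.4569, 0.285, 0.2777]
tool_pos: [0.4565, 0.285, 0.2774]
tool_pos: [0.4562, 0.2849, 0.2769]
tool_pos: [0.456, 0.2849, 0.2764]
```

```bash
python3 -m creep '[[0,0,0,0,0.001,0.0025,0],[0,0,0,0.015,0.001,0.0025,0],[0,0,0,0.03,0.001,0.0025,0],[0,0,0,0.045,0.001,0.0025,0],[0,0,0,0.045,0.001,0.0025,0],[0,0,0,0.045,0.001,0.0025,0]]'
python3 - <<'E'
from h import *
for n in('side','top'): cv2.imwrite(f'pics/{n}11.png',ctrl.snapshot(n))
crop('pics/side11.png','pics/s11.png',190,120,280,220,7)
crop('pics/top11.png','pics/t11.png',160,150,260,250,6)
E
```

```text
clock: 14.6
tool_pos: [0.5009, 0.2792, 0.2726]
orientation: [-179.9, -0.2, -5.4]
force: [-1.3, -0.6, -2.1]
opening: 0.0236
```

View pics/s11.png

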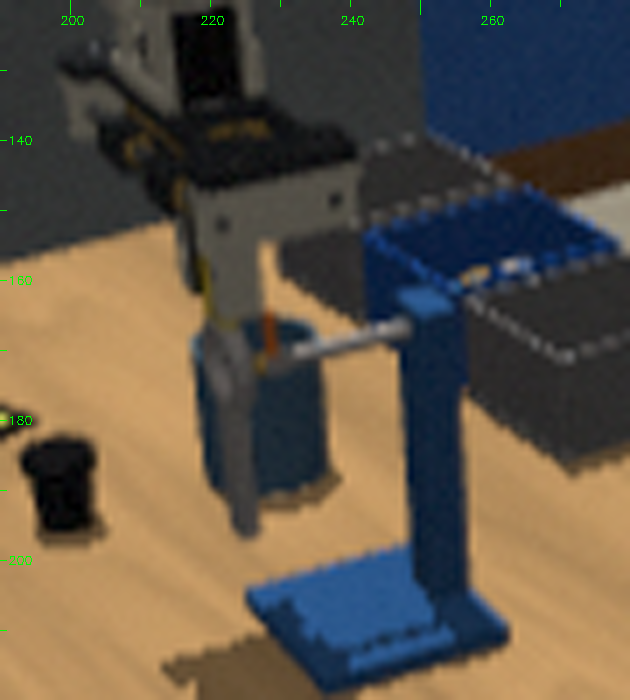

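View pics/t11.png

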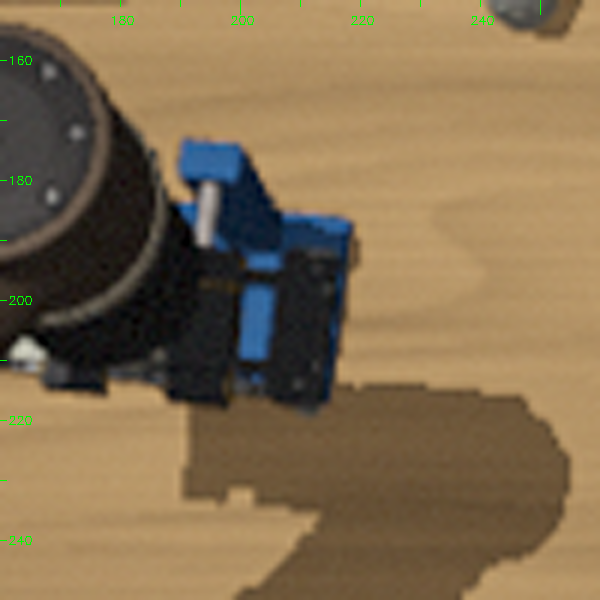

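```bash
for i in 1 2 3; do python3 -m creep '[[0,0,0,0,0,0,0]]' | egrep 'tool_pos|force'; done
```

```text
tool_pos: [0.5001, 0.2794, 0.2732]
force: [0.1, -0.0, -1.7]
tool_pos: [0.5002, 0.2795, 0.2733]
force: [-0.1, 0.4, -2.2]
tool_pos: [0.5003, 0.2796, 0.2734]
force: [-0.8, 0.0, -1.7]
```

```bash
python3 -m creep '[[0,0,0,0.006,0,-0.001,0],[0,0,0,0.012,0,-0.001,0],[0,0,0,0.018,0,-0.001,0],[0,0,0,0.024,0,-0.001,0],[0,0,0,0.03,0,-0.001,0],[0,0,0,0.03,0,-0.001,0]]'
python3 - <<'E'
from h import *
for n in('side','top'): cv2.imwrite(f'pics/{n}12.png',ctrl.snapshot(n))
crop('pics/side12.png','pics/s12.png',190,120,280,220,7)
E
```

```text
clock: 15.45
tool_pos: [0.5318, 0.2765, 0.274]
orientation: [-179.9, -0.3, -5.4]
force: [-0.8, 0.3, -2.0]
opening: 0.0238
```

View pics/s12.png

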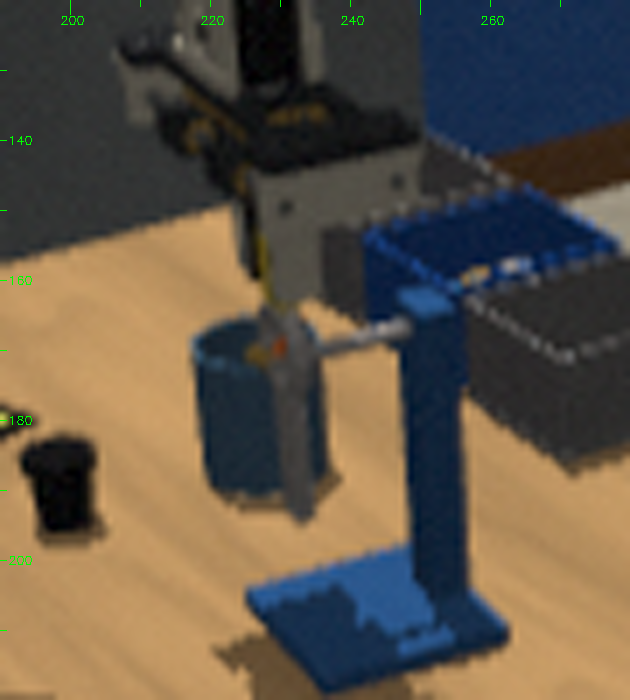

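```bash
python3 -m creep '[[0,0,0,0.007,0,0,0],[0,0,0,0.014,0,0,0],[0,0,0,0.021,0,0,0],[0,0,0,0.028,0,0,0],[0,0,0,0.035,0,0,0],[0,0,0,0.042,0,0,0],[0,0,0,0.042,0,0,0],[0,0,0,0.042,0,0,0],[0,0,0,0.042,0,0,0]]'
python3 - <<'E'
from h import *
for n in('side','top'): cv2.imwrite(f'pics/{n}13.png',ctrl.snapshot(n))
crop('pics/side13.png','pics/s13.png',190,120,280,220,7)
crop('pics/top13.png','pics/t13.png',160,150,260,250,6)
E
```

```text
clock: 16.3
tool_pos: [0.5722, 0.2726, 0.2743]
orientation: [-179.9, -0.2, -5.4]
force: [0.1, -0.1, -2.0]
opening: 0.0238
```

View pics/s13.png

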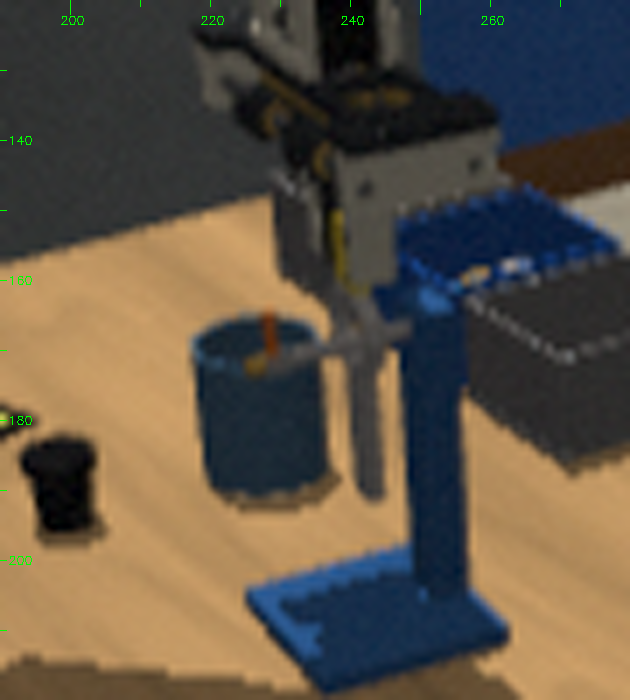

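View pics/t13.png

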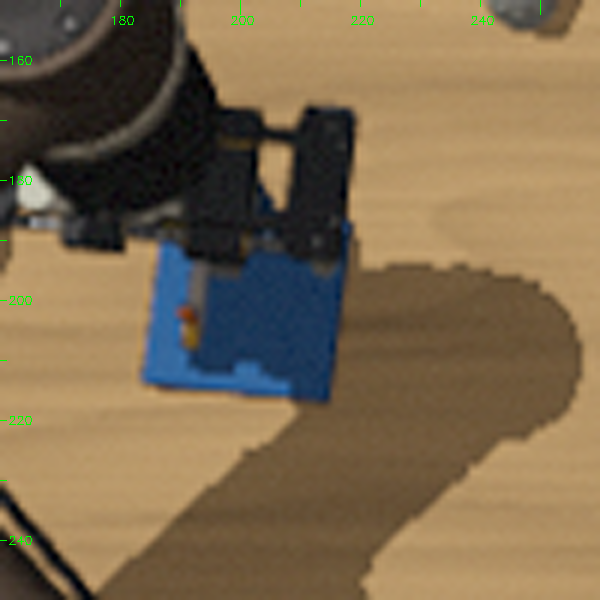

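```bash
python3 -m creep '[[0,0,0,0,0,0.004,0],[0,0,0,0,0,0.008,0],[0,0,0,0,0,0.011,0],[0,0,0,0,0,0.013,0],[0,0,0,0,0,0.0135,0],[0,0,0,0,0,0.0135,0]]' | egrep 'tool_pos|force'; for i in 1 2 3; do python3 -m creep '[[0,0,0,0,0,0.0007,0],[0,0,0,0,0,0.0007,0]]' | egrep 'tool_pos|force'; done
```

```text
tool_pos: [0.5723, 0.2727, 0.2607]
force: [-0.3, -0.6, -1.6]
tool_pos: [0.5725, 0.2727, 0.2604]
force: [0.5, -0.7, -2.9]
tool_pos: [0.5724, 0.2727, 0.2596]
force: [0.1, 0.3, -2.2]
tool_pos: [0.5725, 0.2727, 0.2593]
force: [-1.0, -0.2, 0.4]
```

```bash
for i in 1 2; do python3 -m creep '[[0,0,0,0,0,0.0004,0],[0,0,0,0,0,0.0004,0]]' | egrep 'tool_pos|force'; done
```

```text
tool_pos: [0.5725, 0.2728, 0.2592]
force: [-1.5, -0.9, 2.8]
tool_pos: [0.5726, 0.2728, 0.259]
force: [-3.5, -1.0, 5.6]
```

```bash
python3 -m creep '[[0,0,0,0,0,-0.0007,0],[0,0,0,0,0,-0.0007,0],[0,0,0,0,0,-0.0007,0.28],[0,0,0,0,0,-0.0007,0.32],[0,0,0,0,0,-0.0007,0.4],[0,0,0,0,0,-0.0007,0.6],[0,0,0,0,0,-0.0007,0.6],[0,0,0,0,0,-0.0007,0.6],[0,0,0,0,0,-0.0007,0.6]]'
python3 - <<'E'
from h import *
for n in('side','top'): cv2.imwrite(f'pics/{n}14.png',ctrl.snapshot(n))
crop('pics/side14.png','pics/s14.png',190,120,280,220,7)
E
```

```text
clock: 18.48
tool_pos: [0.5724, 0.2727, 0.2587]
orientation: [-179.9, -0.3, -5.4]
force: [0.7, -0.5, -0.2]
opening: 0.0513
```

View pics/s14.png

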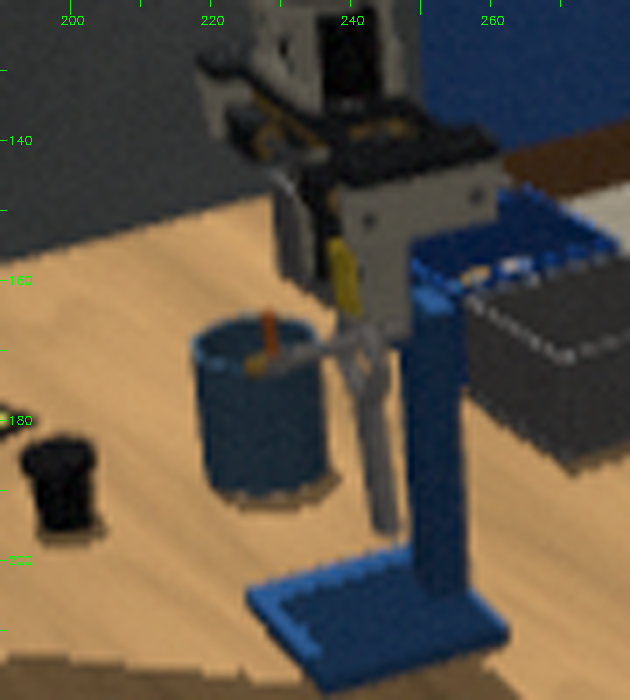

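```bash
python3 -m creep '[[0,0,0,0,0,0,1],[0,0,0,0,0,0,1],[0,0,0,0,0,0,1],[0,0,0,0,0,0,1],[0,0,0,0,0,-0.02,1],[0,0,0,0,0,-0.04,1],[0,0,0,0,0,-0.07,1],[0,0,0,0,0,-0.1,1],[0,0,0,0,0,-0.14,1],[0,0,0,0,0,-0.17,1],[0,0,0,0,0,-0.17,1]]'
python3 - <<'E'
from h import *
for n in('side','top'): cv2.imwrite(f'pics/{n}15.png',ctrl.snapshot(n))
crop('pics/side15.png','pics/s15.png',210,140,280,220,8)
E
```

```text
clock: 19.5
tool_pos: [0.5731, 0.2726, 0.4369]
orientation: [-179.5, -0.8, -5.4]
force: [0.5, -0.2, 1.4]
opening: 0.087
```

View pics/s15.png

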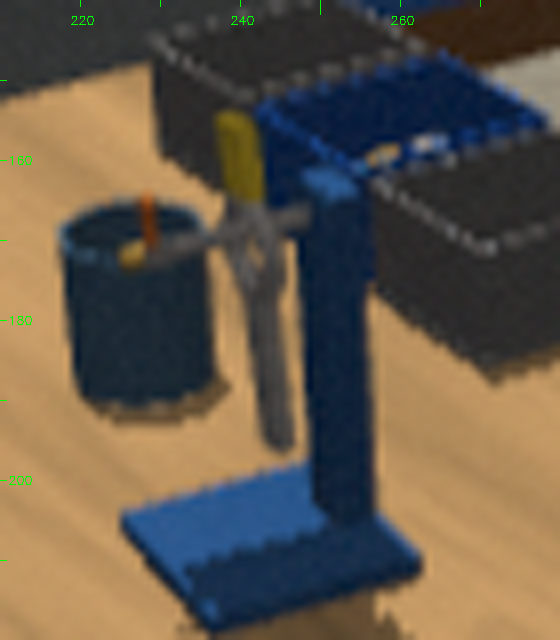

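View pics/side15.png

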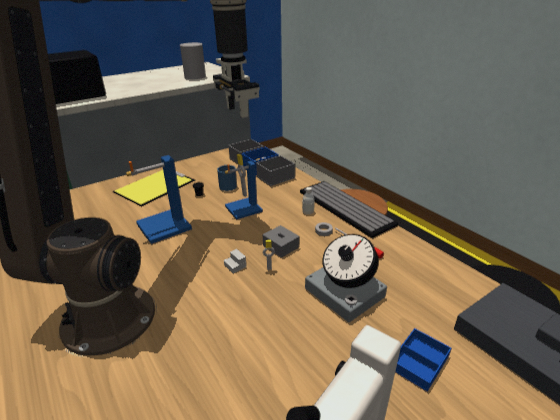

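View pics/top15.png

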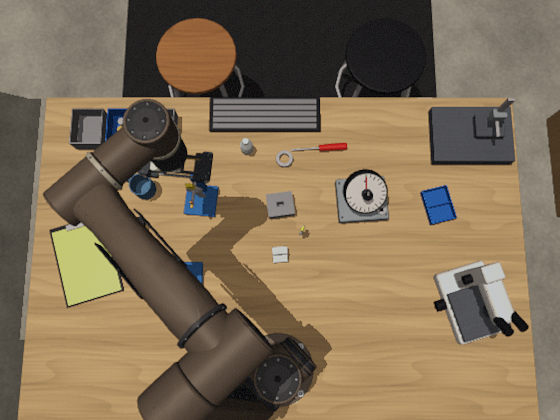

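The arm hangs on the peg at side (241,170), the keeper tongue is upright at (228,166), and the bystanders have not moved. I'll let any swing die down, look once more and hand in.

```bash
for i in 1 2; do python3 -m creep '[[0,0,0,0,0,0,1],[0,0,0,0,0,0,1],[0,0,0,0,0,0,1],[0,0,0,0,0,0,1],[0,0,0,0,0,0,1],[0,0,0,0,0,0,1],[0,0,0,0,0,0,1],[0,0,0,0,0,0,1],[0,0,0,0,0,0,1],[0,0,0,0,0,0,1],[0,0,0,0,0,0,1],[0,0,0,0,0,0,1]]'; done
python3 - <<'E'
from h import *
cv2.imwrite('pics/side16.png',ctrl.snapshot('side')); cv2.imwrite('pics/top16.png',ctrl.snapshot('top'))
crop('pics/side16.png','pics/s16.png',210,140,280,220,7)
crop('pics/side16.png','pics/s16d.png',310,225,400,315,5)
a,b=cv2.imread('pics/s16.png'),cv2.imread('pics/s16d.png')
h=max(a.shape[0],b.shape[0]); c=np.zeros((h,min(800,a.shape[1]+b.shape[1]),3),np.uint8); c[:a.shape[0],:a.shape[1]]=a; w=c.shape[1]-a.shape[1]; c[:b.shape[0],a.shape[1]:]=b[:,:w]; cv2.imwrite('pics/f16.png',c)
E
```

```text
clock: 20.6
tool_pos: [0.5716, 0.2724, 0.4289]
orientation: [-179.9, -0.3, -5.4]
force: [0.4, -0.6, 0.5]
opening: 0.0876
clock: 21.6
tool_pos: [0.5716, 0.2724, 0.4288]
orientation: [-179.9, -0.3, -5.4]
force: [-0.5, -0.4, -0.1]
opening: 0.0879
```

View pics/f16.png

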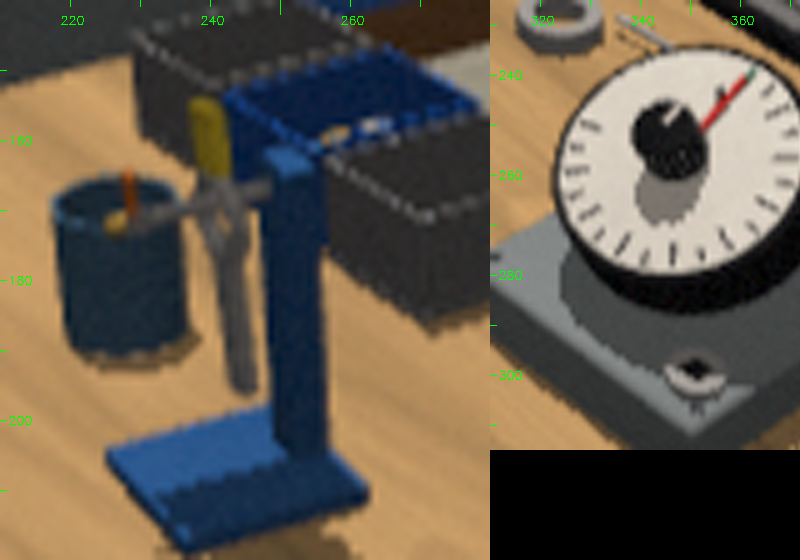

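```bash
python3 -c "
from plant import ctrl
print(ctrl.close_job())"
```

```text
the job is handed in; nothing more can be done
None
```

The job is done and handed in, about 22 s on the clock. I turned the pointer back to the zero stop first. Then I took the large test arm from the rack, threaded its eye past the keeper on the smaller blue stand's peg, and let go.

- **Last pictures:** The red pointer lies on the green mark against the pin. The arm hangs still on the peg between the keeper and the post, the orange tongue is upright in front of the eye, and no bystander looks moved.
- **Gripper:** It is clear of everything, and the wrist force reads about zero.
- **Forces:** The highest wrist-force reading I saw was about 6 N, as the eye came down on the peg. I read forces only between moves.
- **What disagreed:** The two cameras differed by 2–5 mm on most points, so I used averages. One move on the way to the stand stopped about 60 mm short in x because I typed its rows before the calculated distance had printed. It touched nothing and I corrected it with the next move.

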